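# Line up the sample pans and close the cover

### The job

Slide the clear cover of the pan station fully open to the right. Without lifting the three steel pans off the bench, nudge them into one straight row, closed up side by side with the first against the station's left end stop and all with a short side flush against its back wall, then slide the cover fully shut over them. Do not disturb the other things on the bench.

Things in the scene. Friction and masses are not known exactly. Their poses are not given: they have to be found in the camera images.
- bay: fixed pan station: white back wall, 18 mm thick, 60 mm tall, from y = +145 to -425 mm, with a low end stop at its left. Origin at bench level on the wall's front face; x points into the wall, away from the robot, y left along it, z up. No floor plate: pans slide on the bench. The finished row fills x = -100 to 0, y = +120 to -120 mm (pan centres x = -50, y = +80, 0, -80)
- end_stop (a point): middle of the end stop's inner (right) face, at bench level, at x = -30, y = +120 mm of the station; the stop is a white block 30 mm tall, 15 mm thick, reaching 60 mm forward of the back wall
- cover (a joint): opening of the clear cover, m: 0 shut, 0.28 fully open (slid to the station's -y, right); starts 0 to 0.10. A flat plate, 270 mm along y, sliding on the wall's top, underside 62, top 67 mm above the bench, reaching 105 mm forward of the wall; shut, it covers y = +135 to -135 mm. About 2 N of friction plus 4 N per m/s; stays where left
- cover_handle (a point): centre of the grip on top of the cover: an upright grey fin, 60 mm along the station's x, 12 mm thick along its y, its top 103 mm and its foot 67 mm above the bench; this point is 90 mm above the bench, 45 mm in front of the back wall, at y = 0 of the station when shut; it moves with the cover
- pan_a: open rectangular stainless pan, loose, 100 mm along its x, 80 mm along its y, 26 mm tall, walls and floor 3 mm thick, 0.2 to 0.35 kg, dragging fairly stiffly on the bench (push low or it may tip); origin at the centre of its underside, z up. The three pans are alike and start apart on the bench in front of the station, askew by up to 0.3 rad
- pan_b: open rectangular stainless pan, loose, 100 mm along its x, 80 mm along its y, 26 mm tall, walls and floor 3 mm thick, 0.2 to 0.35 kg, dragging fairly stiffly on the bench (push low or it may tip); origin at the centre of its underside, z up. The three pans are alike and start apart on the bench in front of the station, askew by up to 0.3 rad
- pan_c: open rectangular stainless pan, loose, 100 mm along its x, 80 mm along its y, 26 mm tall, walls and floor 3 mm thick, 0.2 to 0.35 kg, dragging fairly stiffly on the bench (push low or it may tip); origin at the centre of its underside, z up. The three pans are alike and start apart on the bench in front of the station, askew by up to 0.3 rad
- jar_a: amber screw jar, 32 mm across, 55 mm tall, standing between the left and middle pans on the robot's side; leave alone. Origin at its underside's centre
- jar_b: the same jar, between the middle and right pans on the robot's side; leave alone. Origin at its underside's centre
- amber_bottle: amber glass bottle, 70 mm across, 150 mm tall, at the left; leave alone. Origin at its underside's centre
- wash_bottle: white plastic bottle, 68 mm across, 170 mm tall, at the left; leave alone. Origin at its underside's centre
- beaker: glass beaker, 70 mm across, 90 mm tall, at the right; leave alone. Origin at its underside's centre
- spatula: flat spatula, 180 mm long, lying at the right; leave alone. Origin at its underside's centre

How it is judged:
On the way, in this order (a step that is already met when the one before it is completed fails the run):
1. the cover is slid fully open (at least 0.265 m) (value of joint cover above 0.265 m), for 0.1 s.
2. the three pans stand in a closed-up row, flush with the back wall and the end stop (x of pan_a in the frame of bay between -0.055 and -0.047 m and y of pan_a in the frame of bay between -0.089 and 0.083 m and angle between the x axis of each of pan_a, pan_b, pan_c and the x axis of bay, either way round below 0.06 rad and height (world z) of each of pan_a, pan_b, pan_c below 0.004 m and x of pan_b in the frame of bay between -0.055 and -0.047 m and y of pan_b in the frame of bay between -0.089 and 0.083 m and x of pan_c in the frame of bay between -0.055 and -0.047 m and y of pan_c in the frame of bay between -0.089 and 0.083 m), for 0.2 s.
At the end, for the whole second after the job is handed in: All three pans lie flat on the bench at rest, their short sides within 5 mm of the back wall and square to it within 0.06 rad, closed up side by side against the left end stop (gaps in the row total at most 9 mm), and the cover is shut to within 10 mm (all of step 2 and linear speed of each of pan_a, pan_b, pan_c below 0.01 m/s and value of joint cover below 0.01 m and velocity of joint cover below 0.01 m/s); the robot touches nothing.
It fails at once if a pan is lifted off the bench (its centre by over 12 mm) or tipped by over 0.2 rad (height (world z) of any of pan_a, pan_b, pan_c above 0.012 m or angle between any of pan_a, pan_b, pan_c's own z axis and vertical above 0.2 rad).
It fails at once if another thing on the bench is moved by over 30 mm (distance of any of jar_a, jar_b, amber_bottle, wash_bottle, beaker, spatula from where it was at the start of the episode above 0.03 m).
It also fails if it takes over 72 s, if anything falls off the work surface, if the arm or the gripper's body presses on something with over 40 N, if the wrist force passes 120 N, or if a joint passes its speed limit or range.

### The arm

A 7-joint arm with a two-finger parallel gripper is mounted at the origin on the work surface. World frame = base frame: x ahead of the robot, y to its left, z up, the work surface at z = 0. Lengths are in m, angles in rad, forces in N, time in s.
With the tool pointing down it reaches from about 0.425 to 0.925 m from the base axis. Payload 6.8 kg.
Tool frame: the origin (TCP) lies on the front face of the gripper's body, between the roots of the fingers; the fingertips stand 73 mm ahead of it and the grasp point (between the pads) lies 54 mm ahead of it (env.nose_length is the distance from the TCP to the fingertips, in m); z points along the fingers, y is the line along which they close (so a half turn about z gives the same grasp; the last joint's range is limited). The gripper opens to 85 mm and grips with 20 to 120 N. Pads are 22 mm wide; open, the fingers measure 114 mm over their backs; the gripper's body (76 mm by 85 mm) begins 54 mm behind the grasp point. The pads swing forward as they close: fully open they stand 13 mm farther back than shut.
Start: joints at [1.008, 0.477, 0.022, 1.555, -0.011, 1.109, -0.083], TCP at [0.297, -0.606, 0.304] pointing down, gripper open.
Joint ranges: [-2.96, 2.96], [-0.34, 2.1], [-1.41, 1.46], [0.24, 2.44], [-1.37, 4.51], [0.17, 1.92], [-2.96, 2.96]. Speed limits (rad/s): [2.39, 2.39, 3.14, 3.14, 3.14, 3.14, 3.14].

### API

Orientations are given as a unit quaternion [w, x, y, z].
In Python, from cell import env, kin, camera, calibration, job gives the robot as it stands. The module is installed in compiled form; this text tells all that it offers. Calls block until the motion is done:
- env.reach(position, orientation): joint-space move of the TCP to a pose.
- env.movel(position, velocity=0.15, rot=None, stop_force=None): straight line of the TCP; rot=None keeps the orientation; velocity is the mean speed in m/s. With stop_force (N) it stops when the force on the tool has changed by that much, and returns True; else False.
- env.goto_joints(angles): joint-space move.
- env.grip(opening, f_grip=None): finger opening in m; f_grip is the grip in N (None keeps the last); returns when the fingers have stopped.
- env.dwell(seconds).
- kin.inverse_kinematics(position, orientation): joint angles nearest the present ones, or None.
- env.get_state(): the state.
- camera(name): name is "scene" or "top"; returns (picture, depth): 400x640x3 uint8, blue, green, red; 400x640 float32, m along the optical axis (not along the pixel's ray), 0 where there is no reading.
- calibration(name): a dict with "fx", "fy", "cx", "cy" (pixels), "rvec" (rotation vector, rad) and "tvec" (3), from world to camera coordinates, as OpenCV has them. Camera axes: x right, y down, z forward; pixel columns grow to the right and rows downward; lengths in m; the calibration is good to about 2 mm. A picture is of the moment at which its call begins. calibration takes no time and is no camera call.
A pose or a line that the arm cannot do raises env.PlanningError and nothing moves.
- job.job_done(): hands the job in, once; it reports no verdict.
The state is a dict: "time": time; "qpos": joint angles; "joint_velocities": joint speeds; "joint_torque": joint torques, N m; "tcp_pos": TCP position; "orientation": TCP orientation; "force": force on the tool from outside, world axes, zero at the start; "torque": the same for the moment, N m; "opening": finger opening in m.
Only numpy, scipy, OpenCV 4.12 (cv2) and the standard library are available. Lean on these libraries where they do the work, as an engineer would, in place of code of your own. Each camera call takes 0.05 s, during which the arm holds its last target. There are 200 camera calls.

## Working session

There is one attempt and no reset: what is moved stays moved. The work goes in short steps, each a Python script; the robot and the scene stay as the last script left them, time stands still between calls to the robot, and variables do not carry over. Pictures are saved under pics/ and viewed, on a budget of 10 in all, crops included, one or two more only if the job needs it, and the job is handed in when it is done.

```bash
ls; mkdir -p pics
python3 - <<'E'
from cell import env,camera,calibration
import cv2,numpy as np
for n in("top","scene"):
    p,d=camera(n);cv2.imwrite(f"pics/{n}0.png",p);np.save(f"pics/{n}0.npy",d);print(n,calibration(n))
s=env.get_state();print(s["time"],s["tcp_pos"],s["orientation"],s["opening"],env.nose_length)
E
```

```text
pics
top {'fx': 413.0813399651666, 'fy': 413.0813399651666, 'cx': 323.10293383884095, 'cy': 197.16888640488835, 'rvec': array([ 2.11955602, -2.13537946,  0.19751751]), 'tvec': array([-0.01817129,  0.52723322,  1.52176339])}
scene {'fx': 396.38165301627765, 'fy': 396.38165301627765, 'cx': 317.37892662084425, 'cy': 203.05467507609472, 'rvec': array([ 1.09781852,  2.56167799, -0.84637104]), 'tvec': array([ 0.36662805, -0.25078844,  1.41086794])}
0.1 [ 0.29634633 -0.60602364  0.30301604] [-7.79783304e-04  9.74258050e-01  2.25434226e-01 -2.31019000e-04] 0.08496236391782618 0.0726
```

View pics/top0.png

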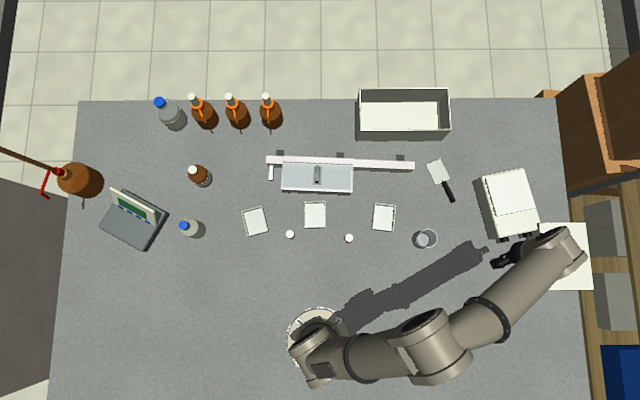

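View pics/scene0.png

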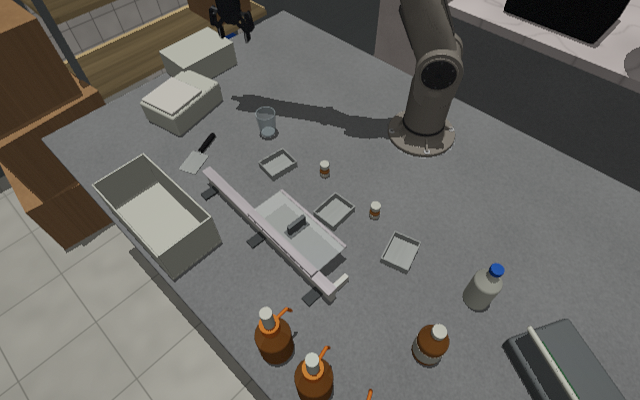

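```bash
cat > h.py <<'E'
import cv2,numpy as np
from cell import env,kin,camera,calibration,job
X0,X1,Y0,Y1=.30,.80,-.40,.35   # rectified window, 1 px = 1 mm, up=+x, left=+y
def H(name,z):
    c=calibration(name);R=cv2.Rodrigues(c["rvec"])[0];K=np.array([[c["fx"],0,c["cx"]],[0,c["fy"],c["cy"]],[0,0,1]])
    return K@np.c_[R[:,0],R[:,1],R[:,2]*z+c["tvec"]]     # (x,y,1)->pixel at height z
A=np.array([[0,-.001,X1],[-.001,0,Y1],[0,0,1]])          # rect px -> world xy
def rect(name,p,z):
    return cv2.warpPerspective(p,H(name,z)@A,(int((Y1-Y0)*1000),int((X1-X0)*1000)),flags=cv2.INTER_CUBIC|cv2.WARP_INVERSE_MAP)
def heights(name,d):
    c=calibration(name);R=cv2.Rodrigues(c["rvec"])[0];v,u=np.indices(d.shape)
    P=np.stack([(u-c["cx"])/c["fx"]*d,(v-c["cy"])/c["fy"]*d,d],-1)-c["tvec"]
    return P@R
E
python3 - <<'E'
from h import *
p=cv2.imread("pics/top0.png");cv2.imwrite("pics/r0.png",rect("top",p,.026))
d=np.load("pics/top0.npy");W=heights("top",d);z=W[...,2]
print(z[255:265,200:260].mean(),z[255:265,200:260].std())
np.set_printoptions(precision=0,suppress=True,linewidth=250)
print(z[200:238:2,240:272:2]*1000)
print(z[150:200:3,262:420:8]*1000)
E
```

```text
0.007033751825061468 0.1124195478657666
[[  -4.    1.   -4.   -1.   -3.   -2.   -3.    4.   -2.    1.   -4.   -3.   -2.   -2.    0.   -2.]
 [   1.   -0.   -4.   -6.   -4.   -4.   -0.   -2.   -5.    1.    3.   -5.    2.   -3.   -7.    1.]
 [  -1.  -11.   -4.   -1.   11.    1.   -0.   -3.   -3.   -3.   -1.   -1.   -5.   -0.   -5.    0.]
 [  -6.   -8.    0.    0.   -2.    0.   -4.    1.   -2.    3.   -4.   -1.   -1.   -6.   -2.    1.]
 [  -1.   -0.   -2.   -3.   -3.   -3.    9.   21.   22.   13.    3.   18.   -2.   -1.   -2.   -5.]
 [   2.    4.    4.   22.   23.    7.    2.   -5.   -2.   -1.    5.   19.   -2.   -7.   -1.   -3.]
 [   5.   27.   11.   -1.   -3.   -2.    1.    4.    2.   -2.    8.   -3.   -4.   -2.    4.   -3.]
 [  -0.   31.   -0.   12.   -3.    2.    2.    2.    1.    1.    8.   -1.    6.    1.    0.   -8.]
 [   1.   -5.    2.    1.    9.    0.    1.   -4.    4.    2.    2.    1.   25.    5.    3.    3.]
 [   4.   -1.   18.    8.   -4.   -0.   -1.   -0.   -0.   -2.   -0.    4.   28.    3.    4.    3.]
 [  -2.   -7.   22.    1.    8.   -3.    3.   -1.    2.   -2.    1.   
[... 1873 characters left out ...]
  69.  64.  69. 104.  68.  68.  68.  63.   1.  -0.   1.  -5.   7.  -5.  -0.  -3.]
 [ -2.   4.  -3.  73.  59.  71.  69.  69.  72.  65.  61.  65.  -3.   1.  -1.  -6.  -0.   6.  -3.  -3.]
 [ -0.   5.  -5.  63.  57.  64.  64.  63.  60.  69.  68.  71.  -2.  -8.  -5.  -5.   2.   3.  -3.   2.]
 [ -7.  -3.  -2.  69.  63.  68.  68.  71.  67.  58.  62.  62.   0.  -3.  -2.  -2.  -6.  -0.  -2.   1.]
 [ -2.   3.  -2.  -4.   3.  -4.  -4.  -1.   2.   2.  60.  62.  -2.   2.  -1.  -0.  -4.  -7.   3.  -2.]
 [ -6.  -0.   0.  -6.   1.  -7.  -2.  -1.  -4.  -0.   3.  -2.  -8.  -3.   4.   3.  -6.   4.  -4.  -3.]
 [  2.  -5.  -1.  -1.   2.  -2.  -5.   5.  -4.   7.  -7.  -2.  -5.  -2.  -9.  -3.   3.  -3.   1.   2.]]
```

View pics/r0.png

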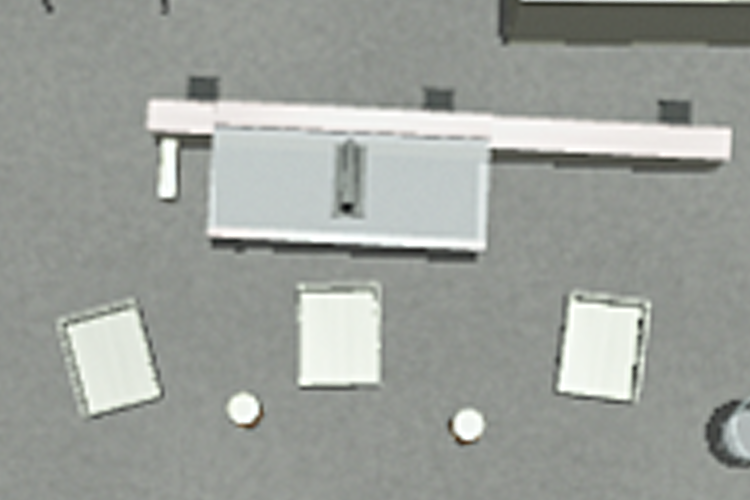

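```bash
cat >> h.py <<'E'
def bayfit(p):
    g=rect("top",p,.06).astype(np.float32).min(2); m=(g>185)
    pts=[]
    for u in list(range(150,720,3)):
        c=np.where(m[60:230,u])[0]
        if len(c): pts.append((u,60+c[0]))
    pts=np.float32(pts)
    for _ in range(3):
        vx,vy,x0,y0=cv2.fitLine(pts,cv2.DIST_HUBER,0,.01,.01).ravel()
        r=np.abs((pts[:,0]-x0)*vy-(pts[:,1]-y0)*vx); pts=pts[r<max(2,np.median(r)*3)]
    yaw=-np.arctan2(vy,vx)
    ends=[]
    for off in (5,8,11):
        line=np.array([g[int(round(y0+(u-x0)*vy/vx+off)),u] for u in range(100,749)])
        ok=np.where(line>185)[0]; ends.append((100+ok[0],100+ok[-1]+1))
    e=np.mean(ends,0)
    ex=np.array([np.cos(yaw),np.sin(yaw)]);ey=np.array([-ex[1],ex[0]])
    uc=e.mean(); b=np.array([X1-(y0+(uc-x0)*vy/vx)/1000,Y1-uc/1000])
    print("len",e[1]-e[0],"n",len(pts),"ends",ends)
    return b-.018*ex+.140*ey,yaw
def pans(d,cs,p=None):
    W=heights("top",d);out=[]
    for cx,cy in cs:
        k=(np.hypot(W[...,0]-cx,W[...,1]-cy)<.075)&(W[...,2]>.013)&(W[...,2]<.036)
        (x,y),(w,h),a=cv2.minAreaRect((W[k][:,:2]*1000).astype(np.float32))
        if w<h: a+=90
        a=(a+90)%180-90
        out.append((x/1000,y/1000,np.radians(a),max(w,h),min(w,h)))
    return out
E
python3 - <<'E'
from h import *
p=cv2.imread("pics/top0.png");d=np.load("pics/top0.npy")
print(bayfit(p))
for o in pans(d,[(.442,.239),(.465,.011),(.453,-.253)]):print(np.round(o,4))
W=heights("top",d);k=(W[...,2]>.085)&(W[...,2]<.12)&(abs(W[...,0]-.62)<.08)&(abs(W[...,1])<.1)
print("fin",W[k].mean(0),k.sum(),cv2.minAreaRect((W[k][:,:2]*1000).astype(np.float32)))
for cx,cy in((.392,.106),(.375,-.117)):
    k=(np.hypot(W[...,0]-cx,W[...,1]-cy)<.04)&(W[...,2]>.04)&(W[...,2]<.07);print("jar",W[k].mean(0))
def q(t): # tool down, tool y at world angle t
    from scipy.spatial.transform import Rotation as R
    y=np.array([np.cos(t),np.sin(t),0]);z=np.array([0,0,-1.]);return R.from_matrix(np.c_[np.cross(y,z),y,z]).as_quat(scalar_first=True)
for t in(-.05,np.pi-.05):
  for P in((.6,.04,.2),(.6,-.3,.2),(.4,.24,.1),(.4,-.25,.1)): 
    a=kin.inverse_kinematics(np.array(P),q(t));print(t,P,None if a is None else np.round(a,2))
E
```

```text
len 570.0 n 165 ends [(np.int64(154), np.int64(724)), (np.int64(153), np.int64(723)), (np.int64(153), np.int64(723))]
(array([0.66788738, 0.05245782]), np.float32(-0.056311004))
[  0.4414   0.2402   0.2676 102.2488  80.6346]
[ 4.64400e-01  9.60000e-03 -7.70000e-03  9.85755e+01  7.71066e+01]
[  0.4533  -0.255   -0.1267 101.5694  80.4976]
fin [ 0.60835245 -0.00068886  0.09992225] 54 ((606.6762084960938, -1.6539826393127441), (11.204876899719238, 58.28571319580078), 89.33567810058594)
jar [0.38843618 0.10364328 0.0537533 ]
jar [ 0.37210828 -0.11804199  0.05367831]
-0.05 (0.6, 0.04, 0.2) [ 0.23  0.53 -0.54  1.8   0.33  0.9  -0.5 ]
-0.05 (0.6, -0.3, 0.2) [ 0.57  0.59 -0.28  1.64  0.19  0.94  0.17]
-0.05 (0.4, 0.24, 0.1) [ 0.06  0.65 -0.92  2.15  0.79  0.74 -1.44]
-0.05 (0.4, -0.25, 0.1) [ 0.66  0.48 -0.29  2.17  0.26  0.53  0.13]
3.0915926535897933 (0.6, 0.04, 0.2) [ 0.63  0.8  -1.19  1.78  0.81  1.16  2.27]
3.0915926535897933 (0.6, -0.3, 0.2) [ 0.12  0.6   0.36  1.67 -0.25  0.92 -2.62]
3.0915926535897933 (0.4, 0.24, 0.1) [ 0.24  0.82 -1.19  2.14  1.01  0.93  1.54]
3.0915926535897933 (0.4, -0.25, 0.1) [ 0.19  0.49  0.29  2.2  -0.29  0.49 -2.49]
```

Run:
```python
from h import *
p=cv2.imread("pics/top0.png");d=np.load("pics/top0.npy");W=heights("top",d)
k=(W[...,2]>.05)&(W[...,2]<.072)&(W[...,0]>.54)&(W[...,0]<.75)&(W[...,1]>-.4)&(W[...,1]<.22)
P=W[k];r=P[P[:,1]<-.16];l=P[P[:,1]>.145]
for n,s in(("right",r),("left",l)):print(n,len(s),cv2.minAreaRect((s[:,:2]*1000).astype(np.float32)),s[:,:2].mean(0))
print("line",cv2.fitLine((r[:,:2]*1000).astype(np.float32),cv2.DIST_HUBER,0,.01,.01).ravel())
s=P[(P[:,1]>-.1)&(P[:,1]<.1)];
for y in(-.12,-.08,-.04,.0,.04,.08,.12): t=s[abs(s[:,1]-y)<.02];print(y,len(t) and (np.percentile(t[:,0],[1,50,99])))
k=(W[...,2]>.018)&(W[...,2]<.04)&(abs(W[...,0]-.63)<.04)&(abs(W[...,1]-.18)<.02);print("stop",cv2.minAreaRect((W[k][:,:2]*1000).astype(np.float32)))
g=rect("top",p,.06).min(2)
for u in(170,200,550,600,650,700):print(u,g[80:170:3,u])
cv2.imwrite("pics/r1.png",cv2.resize(rect("top",p,.06)[70:270,120:760],None,fx=1.2,fy=1.2))
```

```text
right 435 ((651.5189819335938, -266.2650146484375), (211.6348876953125, 32.472042083740234), 87.06747436523438) [ 0.6511967  -0.26648382]
left 108 ((674.0182495117188, 170.68154907226562), (50.14305114746094, 30.79747200012207), 89.48064422607422) [0.6732041  0.17007278]
line [ 4.9326736e-02  9.9878269e-01  6.5115625e+02 -2.6701462e+02]
-0.12 0
-0.08 [0.54437431 0.60544407 0.67345972]
-0.04 [0.54664254 0.60271607 0.6754422 ]
0.0 [0.54718618 0.60534281 0.67696312]
0.04 [0.55133684 0.60961455 0.67885649]
0.08 [0.55193917 0.61313913 0.67960752]
0.12 0
stop ((632.567626953125, 181.00965881347656), (36.241249084472656, 60.88165283203125), 84.64004516601562)
170 [150 150 151 153 150 148 148 146 135 155 203 242 238 234 234 232 231 233
 237 226 172  87  99 208 250 255 251 247 246 243]
200 [151 151 123  76  78  82  81  81  67  88 147 214 239 240 234 232 229 228
 233 239 247 134  47  81  75  86 123 158 150 148]
550 [145 144 146 147 147 149 147 145 146 143 143 144 144 144 137 145 181 228
 242 241 238 236 235 236 239 239 213 120  55  78]
600 [147 148 148 147 147 151 151 148 147 144 145 146 145 147 145 141 150 188
 229 245 236 235 233 231 232 239 249 178  81  74]
650 [149 149 153 155 150 148 148 150 151 146 132 124 137 138 133 126 121 143
 198 240 234 233 232 231 229 231 237 227 182  77]
700 [147 150 151 150 151 151 150 149 149 147 145 144 146 148 149 149 148 145
 166 209 236 236 231 232 232 232 235 239 233 165]
```

View pics/r1.png

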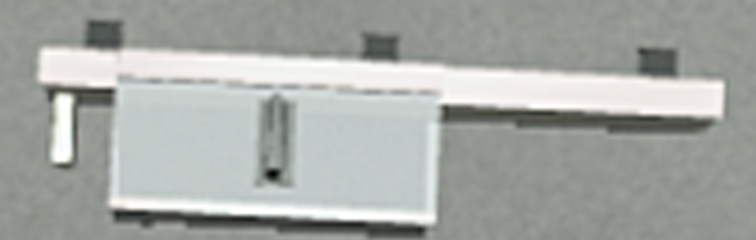

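```bash
cat >> h.py <<'E'
from scipy.spatial.transform import Rotation as R
B=np.array([.654,.052]);BY=-.051
def q(t):
    y=np.array([np.cos(t),np.sin(t),0]);z=np.array([0,0,-1.]);return R.from_matrix(np.c_[np.cross(y,z),y,z]).as_quat(scalar_first=True)
def bw(x,y,z):
    c,s=np.cos(BY),np.sin(BY);return np.array([B[0]+c*x-s*y,B[1]+s*x+c*y,z])
def wb(P):
    c,s=np.cos(BY),np.sin(BY);d=np.array(P)[:2]-B;return np.array([c*d[0]+s*d[1],-s*d[0]+c*d[1]])
def st(n=""):
    s=env.get_state();print(n,"t%.1f"%s["time"],"bay",np.round(wb(s["tcp_pos"])*1000,1),"z %.4f"%s["tcp_pos"][2],"F",np.round(s["force"],1),"op %.4f"%s["opening"]);return s
E
python3 - <<'E'
from h import *
env.grip(0.0);env.reach(bw(-.045,-.015,.20),q(BY));st("above")
env.movel(bw(-.045,-.015,.160),.15);st("down")
print(env.movel(bw(-.045,-.275,.160),.15,stop_force=12));st("pushed")
env.movel(bw(-.045,-.255,.160),.15);env.movel(bw(-.045,-.255,.19),.2)
env.movel(bw(-.15,.05,.16),.3)
env.movel(bw(-.15,.05,.10),.2)
print(env.movel(bw(-.15,.05,.06),.04,stop_force=4));st("touch shut")
env.movel(bw(-.15,.05,.11),.2);env.grip(.03)
print(env.movel(bw(-.15,.05,.06),.05,stop_force=4));st("touch .03")
env.movel(bw(-.15,.05,.16),.2)
p,d=camera("top");cv2.imwrite("pics/top1.png",p);W=heights("top",d)
k=(W[...,2]>.085)&(W[...,2]<.115)&(abs(W[...,0]-.6)<.08)&(abs(W[...,1]+.23)<.08);print("fin",wb(np.median(W[k],0)),k.sum())
E
```

```text
above t3.4 bay [-44.7 -16.5] z 0.2000 F [-0.7 -0.7 -0.1] op 0.0001
down t3.9 bay [-45.2 -15.4] z 0.1597 F [0.9 0.  0.3] op -0.0004
True
pushed t5.3 bay [ -45.2 -261.6] z 0.1599 F [0.5 1.9 1.9] op 0.0000
True
touch shut t8.3 bay [-150.2   50. ] z 0.0727 F [-1.8 -1.1  7.1] op -0.0002
True
touch .03 t9.7 bay [-150.2   50. ] z 0.0722 F [-2.8  0.   9.9] op 0.0302
fin [-0.04420743 -0.27917414] 65
```

```bash
cat >> h.py <<'E'
Z=.081
def gp(c,yaw,z=Z,l=.0485): return np.array([c[0]-l*np.cos(yaw),c[1]-l*np.sin(yaw),z])
def pc(bx,by): return bw(bx,by,0)[:2]
def grasp(c,yaw):
    env.grip(.03);env.reach(gp(c,yaw,.15),q(yaw));env.movel(gp(c,yaw),.12,stop_force=8);env.grip(0,f_grip=40);st("gripped")
def drag(bx,by,v=.1,sf=None):
    r=env.movel(gp(pc(bx,by),BY),v,rot=q(BY),stop_force=sf)
    s=st(f"drag {r}");g=wb(s["tcp_pos"]);print("   pan~",np.round(g*1000+[48.5,0],1));return r
def release():
    env.grip(.03);s=env.get_state()["tcp_pos"].copy();s[2]=.16;env.movel(s,.2)
E
python3 - <<'E'
from h import *
for x in(.405,.41,.415,.42,.425):
  for t in(-.0077,np.pi): print(x,t,[kin.inverse_kinematics(np.array([x,.01,z]),q(t)) is not None for z in(.081,.15)])
grasp((.4414,.2402),.268)
drag(-.150,.074);drag(-.04,.074,.08,15);drag(-.045,.095,.05,12)
p,d=camera("top");cv2.imwrite("pics/top2.png",p)
release();st("rel")
p,d=camera("top");cv2.imwrite("pics/top3.png",rect("top",p,.026));
c=pc(-.05,.08);o=pans(d,[c])[0];print(wb(o[:2]),o[2]-BY,o[3:])
E
```

```text
0.405 -0.0077 [True, True]
0.405 3.141592653589793 [True, True]
0.41 -0.0077 [True, True]
0.41 3.141592653589793 [True, True]
0.415 -0.0077 [True, True]
0.415 3.141592653589793 [True, True]
0.42 -0.0077 [True, True]
0.42 3.141592653589793 [True, True]
0.425 -0.0077 [True, True]
0.425 3.141592653589793 [True, True]
gripped t12.4 bay [-267.3  162.2] z 0.0819 F [-0.1 -1.3  7.4] op 0.0019
drag False t13.6 bay [-197.8   74.7] z 0.0819 F [-0.8  0.6  6.3] op 0.0023
   pan~ [-149.3   74.7]
drag True t13.9 bay [-197.6   74.9] z 0.0819 F [-1.  -0.3  5.9] op 0.0020
   pan~ [-149.1   74.9]
drag True t14.3 bay [-197.4   75. ] z 0.0819 F [-1.6  0.1  4.6] op 0.0015
   pan~ [-148.9   75. ]
rel t15.3 bay [-197.9   74.6] z 0.1600 F [ 0.4 -0.6 -0.1] op 0.0304
[-0.04937804  0.0841213 ] -0.08274581415654242 (114.98111724853516, 105.0948257446289)
```

View pics/top3.png

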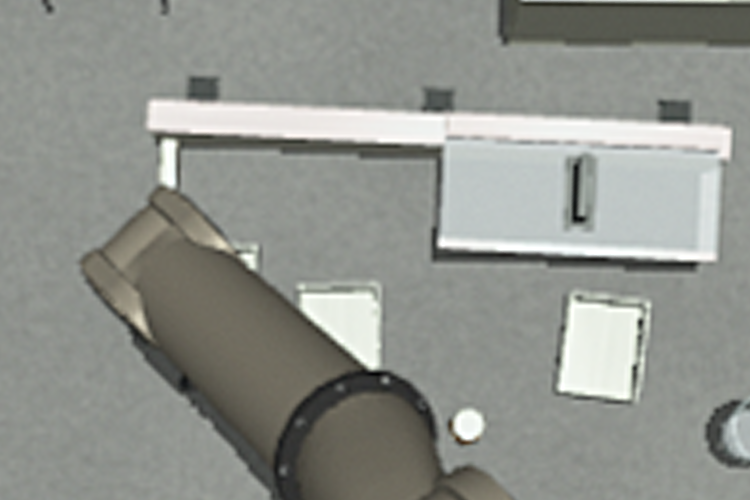

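```bash
sed -i 's/^Z=.081/Z=.084/' h.py
python3 - <<'E'
from h import *
P=bw(-.198,.0747,.084)
print(env.movel(P,.12,stop_force=8));st("low");env.grip(0,f_grip=40);st("grip")
drag(-.08,.0745,.08);drag(-.04,.0745,.06,28);drag(-.045,.10,.05,22)
release();st("rel")
E
```

```text
False
low t16.1 bay [-197.9   75. ] z 0.0841 F [-0.4 -0.5 -0.1] op 0.0300
grip t16.5 bay [-197.4   74.9] z 0.0848 F [-0.8 -0.6  6.3] op 0.0018
drag False t17.5 bay [-130.4   75.2] z 0.0848 F [-9.2  1.1 13.6] op 0.0014
   pan~ [-81.9  75.2]
drag False t18.3 bay [-93.4  75.4] z 0.0848 F [-17.8  -0.7  23.5] op 0.0019
   pan~ [-44.9  75.4]
drag True t18.6 bay [-93.6  76.4] z 0.0848 F [-2.1 -0.1  6.6] op 0.0016
   pan~ [-45.1  76.4]
rel t19.5 bay [-94.1  75.9] z 0.1601 F [ 0.1 -0.  -1.3] op 0.0299
```

Run:
```python
from h import *
c=pc(-.2,-.3);env.reach(np.array([.46,-.20,.22]),q(BY))
p,d=camera("top");cv2.imwrite("pics/top4.png",p);cv2.imwrite("pics/r4.png",rect("top",p,.026));st()
o=pans(d,[pc(-.05,.075)])[0];print(wb(o[:2]),o[2]-BY,o[3:])
W=heights("top",d);k=(np.hypot(*(W[...,:2]-pc(-.05,.075)).transpose(2,0,1))<.075)&(W[...,2]>.013)&(W[...,2]<.036)
b=np.array([wb(w) for w in W[k]])*1000;print(np.percentile(b,[2,5,10,50,90,95,98],axis=0).T)
```

```text
t20.9 bay [-180.2 -260. ] z 0.2198 F [ 0.  -0.  -0.9] op 0.0304
[-0.04834807  0.07868305] 1.5745380006192224 (111.36210632324219, 102.8585433959961)
[[-98.87622382 -98.3108745  -97.336876   -30.16989445   1.57021809
    2.12240424   2.81501623]
 [ 34.65854341  35.28587417  37.16664658 111.03216885 128.77133968
  131.65631694 133.40046718]]
```

View pics/r4.png

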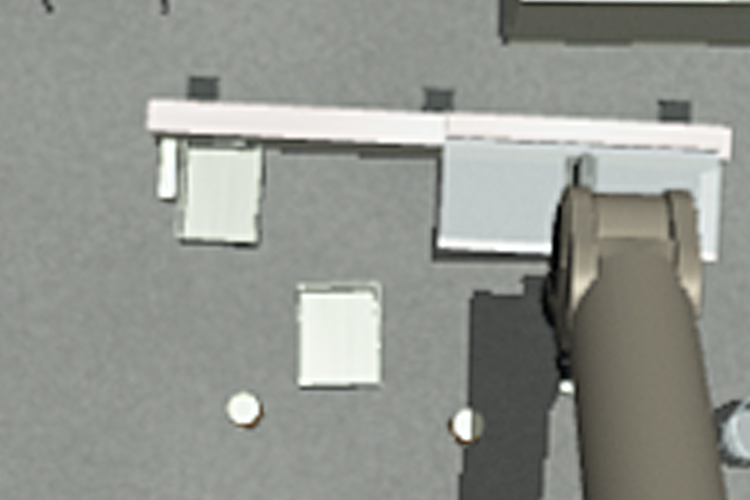

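Run:
```python
from h import *
grasp((.4644,.0096),-.008)
drag(-.14,-.010);drag(-.08,-.010,.08);drag(-.046,-.010,.06,28)
release();st("rel")
grasp((.4533,-.255),-.127)
drag(-.14,-.096,.12);drag(-.08,-.096,.08);drag(-.046,-.096,.06,28)
release();st("rel")
```

```text
gripped t23.1 bay [-234.9  -53.9] z 0.0848 F [-0.8 -0.5  6.2] op 0.0016
drag False t23.8 bay [-188.2   -9.6] z 0.0842 F [1.7 2.2 1.1] op 0.0017
   pan~ [-139.7   -9.6]
drag False t24.7 bay [-131.4  -10.6] z 0.0842 F [-9.4  0.6 15.2] op 0.0021
   pan~ [-82.9 -10.6]
drag False t25.5 bay [-96.8 -10.5] z 0.0842 F [-6.2  0.1 12.1] op 0.0016
   pan~ [-48.3 -10.5]
rel t26.4 bay [-94.7 -10.7] z 0.1601 F [ 0.3 -0.4 -0.4] op 0.0301
gripped t28.9 bay [-232.5 -313.4] z 0.0849 F [0.3 0.5 6.1] op 0.0017
drag False t30.9 bay [-188.   -97.2] z 0.0848 F [-0.8 -2.9  8.1] op 0.0019
   pan~ [-139.5  -97.2]
drag False t31.8 bay [-129.6  -96.2] z 0.0848 F [-6.4 -0.7 12.1] op 0.0017
   pan~ [-81.1 -96.2]
drag True t32.1 bay [-129.1  -96. ] z 0.0848 F [-1.4  0.4  7.7] op 0.0018
   pan~ [-80.6 -96. ]
rel t33.0 bay [-129.7  -96.3] z 0.1602 F [-0.7 -0.5  0.6] op 0.0301
```

Run:
```python
from h import *
env.reach(np.array([.44,-.30,.20]),q(BY))
p,d=camera("top");cv2.imwrite("pics/top5.png",p);cv2.imwrite("pics/r5.png",cv2.resize(rect("top",p,.026)[80:330,130:530],None,fx=2,fy=2,interpolation=cv2.INTER_CUBIC));st()
```

```text
t34.1 bay [-195.  -360.4] z 0.1996 F [1.1 0.6 0.5] op 0.0301
```

View pics/r5.png

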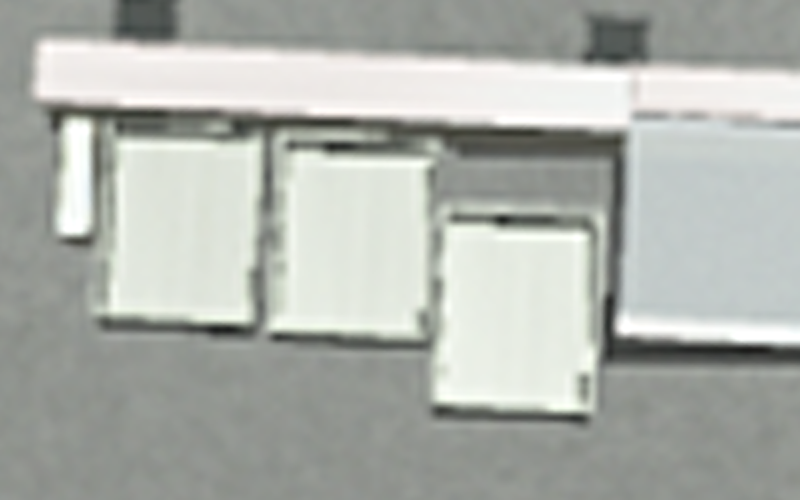

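```bash
cat >> h.py <<'E'
def nudge(bx,by,ty,sf=22):
    z=.083
    env.movel(bw(bx,by,.135),.35,rot=q(BY)) 
    env.movel(bw(bx,by,z),.15)
    r=env.movel(bw(-.010,by,z),.05,stop_force=sf);s=st(f"fwd {r}")
    x=wb(s["tcp_pos"])[0]-.012
    env.movel(bw(x,by,z),.1)
    r=env.movel(bw(x,ty+.026+.008,z),.05,stop_force=sf);s=st(f"left {r}");y=wb(s["tcp_pos"])[1]-.006
    env.movel(bw(x,y,z),.1);env.movel(bw(x,y,.135),.25)
E
python3 - <<'E'
from h import *
env.grip(0)
nudge(-.05,.078,.08)
nudge(-.05,-.006,.0)
nudge(-.085,-.096,-.08,25)
env.reach(np.array([.44,-.30,.20]),q(BY))
p,d=camera("top");cv2.imwrite("pics/top6.png",p);cv2.imwrite("pics/r6.png",cv2.resize(rect("top",p,.026)[80:330,130:530],None,fx=2,fy=2,interpolation=cv2.INTER_CUBIC));st()
E
```

```text
fwd True t37.1 bay [-21.9  78.3] z 0.0840 F [-4.2 -0.7  9.9] op -0.0000
left True t38.0 bay [-34.1 108.3] z 0.0825 F [0.  0.5 0.6] op -0.0000
fwd True t40.2 bay [-21.7  -6. ] z 0.0840 F [-5.3 -1.1 11.7] op 0.0001
left False t41.4 bay [-33.8  28.5] z 0.0830 F [ -3.2 -14.4   7.8] op 0.0000
fwd True t44.2 bay [-25.5 -95.9] z 0.0827 F [-4.1 -0.5  7.1] op -0.0003
left False t45.6 bay [-37.6 -51.5] z 0.0830 F [ -1.9 -12.5   5.9] op -0.0003
 t47.6 bay [-194.7 -360.9] z 0.1998 F [ 0.5 -0.4 -0. ] op -0.0003
```

View pics/r6.png

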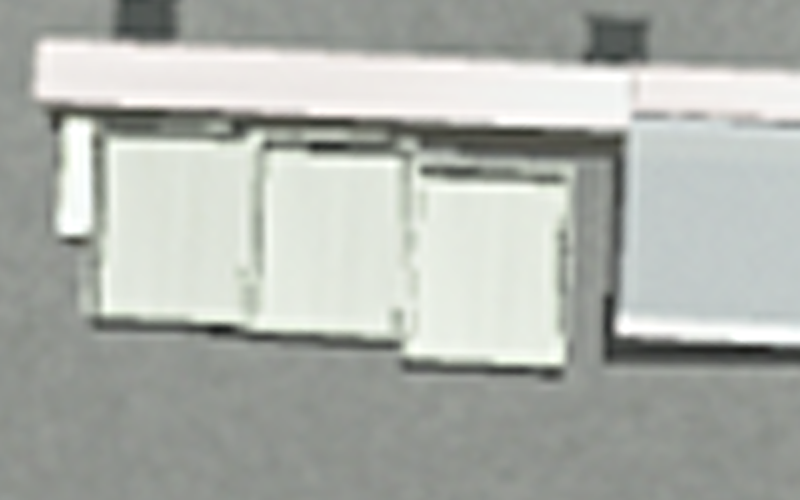

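Run:
```python
from h import *
z=.083
env.movel(bw(-.05,-.082,.135),.4);env.movel(bw(-.05,-.082,z),.2)
print(env.movel(bw(-.012,-.082,z),.05,stop_force=38));s=st("fwd")
env.movel(bw(-.045,-.082,z),.15)
print(env.movel(bw(-.045,-.046,z),.06,stop_force=28));s=st("left")
env.movel(bw(-.045,-.06,z),.15);env.movel(bw(-.045,-.06,.135),.3)
env.movel(bw(-.2,-.30,.2),.4)
p,d=camera("top");cv2.imwrite("pics/top7.png",p);cv2.imwrite("pics/r7.png",cv2.resize(rect("top",p,.026)[80:330,130:530],None,fx=2,fy=2,interpolation=cv2.INTER_CUBIC));st()
```

```text
True
fwd t49.6 bay [-21.2 -81.8] z 0.0842 F [-4.4 -0.4 10.6] op -0.0003
False
left t50.6 bay [-44.8 -51.4] z 0.0831 F [ -1.7 -13.2   6. ] op -0.0001
 t52.1 bay [-199.5 -298.2] z 0.1994 F [-0.9  0.9 -0.3] op 0.0000
```

View pics/r7.png

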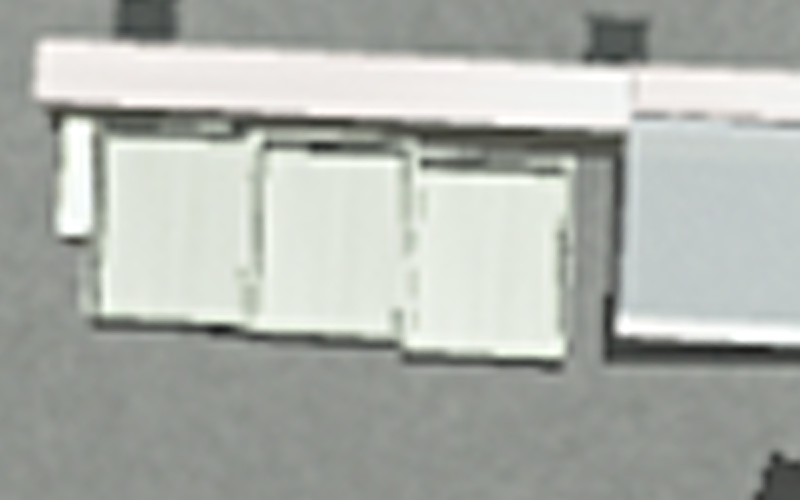

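Run:
```python
from h import *
for f in("top6","top7"):
    p=cv2.imread(f"pics/{f}.png").min(2).astype(np.float32)
    def prof(bx,by,z=.026):
        w=np.array([np.r_[bw(a,b,0)[:2],1] for a,b in zip(bx,by)])@H("top",z).T;w=w[:,:2]/w[:,2:]
        return cv2.remap(p,w[:,0].astype(np.float32)[None],w[:,1].astype(np.float32)[None],cv2.INTER_CUBIC)[0]
    xs=np.arange(-.120,-.085,.0005)
    for by in np.arange(.11,-.116,-.013):
        v=np.mean([prof(xs,np.full(len(xs),by+o)) for o in(-.003,0,.003)],0);g=np.gradient(v);i=g.argmax()
        print(f,"%.0f: %.1f"%(by*1000,xs[i]*1000),end=" | ")
    print()
    ys=np.arange(-.14,.13,.002)
    for bx in(-.085,-.02):print(bx,[(int(round(1000*y)),int(a)) for y,a in zip(ys,prof(np.full(len(ys),bx),ys)) if min(abs(y-k) for k in(-.12,-.04,.04,.12))<.012])
    for by in(.08,0,-.08):
        xs2=np.arange(-.03,.012,.002);print(by,[(int(round(1000*x)),int(a)) for x,a in zip(xs2,prof(xs2,np.full(len(xs2),by)))])
```

```text
top6 110: -97.0 | top6 97: -98.0 | top6 84: -98.5 | top6 71: -97.5 | top6 58: -98.5 | top6 45: -98.0 | top6 32: -101.0 | top6 19: -100.5 | top6 6: -100.0 | top6 -7: -100.5 | top6 -20: -101.5 | top6 -33: -102.0 | top6 -46: -109.5 | top6 -59: -111.5 | top6 -72: -111.5 | top6 -85: -111.5 | top6 -98: -111.5 | top6 -111: -111.0 | 
-0.085 [(-130, 148), (-128, 143), (-126, 139), (-124, 144), (-122, 154), (-120, 158), (-118, 154), (-116, 173), (-114, 200), (-112, 222), (-110, 227), (-52, 230), (-50, 231), (-48, 230), (-46, 226), (-44, 222), (-42, 226), (-40, 229), (-38, 221), (-36, 211), (-34, 208), (-32, 213), (-30, 219), (28, 230), (30, 230), (32, 219), (34, 202), (36, 187), (38, 178), (40, 180), (42, 189), (44, 200), (46, 212), (48, 218), (50, 221), (108, 226), (110, 238), (112, 222), (114, 178), (116, 148), (118, 157), (120, 167), (122, 172), (124, 161), (126, 142), (128, 134)]
-0.02 [(-130, 138), (-128, 140), (-126, 141), (-124, 135), (-122, 139), (-120, 157), (-118, 176), (-116, 178), (-114, 175), (-112, 164), (-110, 154), (-52, 168), (-50, 167), (-48, 166), (-46, 171), (-44, 185), (-4
[... 2518 characters left out ...]
7), (-28, 218), (-26, 218), (-24, 218), (-22, 218), (-20, 217), (-18, 216), (-16, 215), (-14, 217), (-12, 232), (-10, 228), (-8, 181), (-6, 129), (-4, 116), (-2, 119), (0, 111), (2, 103), (4, 86), (6, 92), (8, 155), (10, 224)]
0 [(-30, 220), (-28, 220), (-26, 220), (-24, 219), (-22, 220), (-20, 220), (-18, 224), (-16, 239), (-14, 225), (-12, 186), (-10, 126), (-8, 68), (-6, 61), (-4, 126), (-2, 172), (0, 159), (2, 117), (4, 59), (6, 60), (8, 149), (10, 235)]
-0.08 [(-30, 222), (-28, 222), (-26, 223), (-24, 223), (-22, 231), (-20, 244), (-18, 215), (-16, 161), (-14, 123), (-12, 123), (-10, 125), (-8, 131), (-6, 121), (-4, 99), (-2, 83), (0, 81), (2, 69), (4, 47), (6, 88), (8, 175), (10, 241)]
```

```bash
cat >> h.py <<'E'
def fronts(p):
    p=p.min(2).astype(np.float32);xs=np.arange(-.120,-.085,.0005)
    for by in np.arange(.11,-.116,-.013):
        v=[]
        for o in(-.003,0,.003):
            w=np.array([np.r_[bw(a,by+o,0)[:2],1] for a in xs])@H("top",.026).T;w=(w[:,:2]/w[:,2:]).astype(np.float32)
            v.append(cv2.remap(p,w[None,:,0],w[None,:,1],cv2.INTER_CUBIC)[0])
        print("%.0f: %.1f"%(by*1000,xs[np.gradient(np.mean(v,0)).argmax()]*1000),end=" | ")
    print()
E
python3 - <<'E'
from h import *
z=.081
env.movel(bw(-.14,-.082,.115),.5);env.movel(bw(-.14,-.082,z),.2)
print(env.movel(bw(-.102,-.082,z),.05,stop_force=18));st("C")
env.movel(bw(-.145,-.082,z),.3);env.movel(bw(-.145,-.008,z),.3)
print(env.movel(bw(-.102,-.008,z),.06,stop_force=18));st("B")
env.movel(bw(-.15,-.008,z),.3);env.movel(bw(-.19,-.30,.175),.5)
p,d=camera("top");cv2.imwrite("pics/top8.png",p);fronts(p);st()
E
```

```text
True
C t53.8 bay [-108.6  -82.3] z 0.0803 F [-0.9 -0.4  0.3] op 0.0001
True
B t55.1 bay [-108.2   -8.7] z 0.0802 F [ 0.7 -0.   0.2] op 0.0002
110: -97.0 | 97: -98.0 | 84: -98.5 | 71: -97.5 | 58: -98.5 | 45: -98.0 | 32: -97.5 | 19: -97.0 | 6: -97.0 | -7: -98.5 | -20: -98.0 | -33: -98.0 | -46: -98.0 | -59: -97.0 | -72: -97.0 | -85: -97.0 | -98: -98.0 | -111: -98.0 | 
 t56.3 bay [-189.4 -298.8] z 0.1749 F [-0.6 -0.  -0.1] op 0.0000
```

Run:
```python
from h import *
env.movel(bw(-.045,-.315,.175),.35);env.movel(bw(-.045,-.315,.158),.2)
print(env.movel(bw(-.045,-.008,.158),.18,stop_force=12));st("shut")
env.movel(bw(-.045,-.04,.158),.2);env.movel(bw(-.12,-.2,.21),.35)
p,d=camera("top");cv2.imwrite("pics/top9.png",p);W=heights("top",d)
k=(W[...,2]>.085)&(W[...,2]<.115)&(abs(W[...,0]-.61)<.05)&(abs(W[...,1]-.05)<.05);print("fin",wb(np.median(W[k],0)),k.sum())
cv2.imwrite("pics/r9.png",rect("top",p,.026));fronts(p);st()
```

```text
True
shut t58.7 bay [-45.4 -14.8] z 0.1581 F [-0.6 -1.1  1.4] op 0.0002
fin [-0.04507437 -0.0019407 ] 60
110: -95.0 | 97: -95.0 | 84: -94.5 | 71: -95.0 | 58: -94.5 | 45: -95.0 | 32: -94.5 | 19: -95.0 | 6: -95.0 | -7: -95.0 | -20: -95.0 | -33: -94.5 | -46: -95.0 | -59: -95.0 | -72: -95.0 | -85: -94.5 | -98: -96.0 | -111: -95.0 | 
 t59.7 bay [-119.7 -198.5] z 0.2101 F [0.1 0.6 0. ] op 0.0001
```

View pics/r9.png

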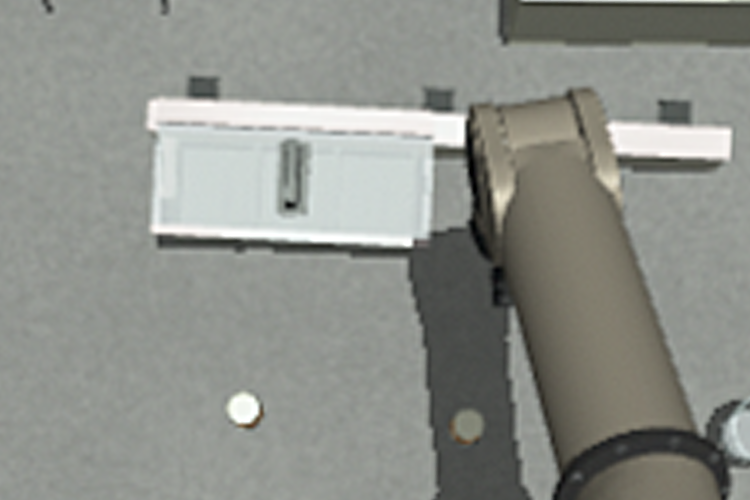

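```bash
python3 -c "
from h import *
job.job_done();st()"
```

```text
the job is handed in; nothing more can be done
the job is handed in; nothing more can be done
```

The job is handed in at about 60 s of the 72 s allowed. The pans are in a closed-up row against the end stop and back wall, and the cover is shut over them. `job_done` gives no verdict, so this rests on my own measurements.

I pushed the cover open by its fin. I then dragged each pan by its front wall to its slot, nudged the row closed with shut fingers, and pushed the cover shut.

**Last checks:**
- **Cover:** after opening, the fin measured y = -279 mm against 280 mm for fully open. After shutting, it measured y = -2 mm. The closing push ended when the force limit tripped, which suggests the cover's end stop.
- **Flush with the wall:** just before shutting, all three front edges measured x = -97 to -98.5 mm in the station frame. That is flush to within the roughly 2 mm calibration error.
- **Closed up:** in a picture before the last forward push, the row ran from about y = +118 to -118 mm with no visible gaps. I did not measure the gaps again after that push.
- **Other things:** the jars show no visible movement in the last picture. I did not measure the bottles, the beaker or the spatula at the end.

**Went wrong and mended:**
- My first wall fit was about 10 mm off, because the wall's top looked about 30 mm deep in the picture. I corrected it using the cover fin and the end stop.
- Several force stops tripped too early while dragging.
- Two of the pans stopped short of the back wall: the second by about 3 mm and the third by about 9 mm. The likely cause is the gripper's knuckles catching the wall top, under a 38 N force stop at most. I finished those two by pushing from the front.

The front-edge measurement taken after shutting reads -95 mm, but it sees the cover's edge, so it says nothing about the pans.

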